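Release and push back the ratchet divider of a deposit box

TASK

Make room in the open steel deposit box: press the red release button of its sliding divider right down, then push the divider along its steel bar, away from the raised lid, until it is fully home against the black stop at the end of the bar. Only press and push with the fingers: pick nothing up, and leave everything else, in the box and on the desk, where it lies.

Things in the scene. Friction and masses are not known exactly. Their poses are not given: they have to be found in the camera images.
- deposit_box: Grey steel deposit box fixed to the desk, open on top, 420 x 140 x 75 high, walls 4. Origin: centre of its underside; x runs lengthwise from the lid end (-210) to the plain end (+210), y across, z up. At the lid end a half lid leans outwards, its tip 190 above the desk and 330 from the origin, held by a small chrome clamp. Between the divider and the plain end the box is empty.
- divider: Aluminium plate across the box, 12 thick along box x; raised part at box y -35 to +60, top edge 120 above the desk (45 above the rim): push its lid-side face there. Origin: top edge, mid thickness, box y = 0; axes as the box. Starts at box x -60 to +20; +150 is home at the stop. Locked until the release is pressed (3 mm of play), then slides with 3 N and stays where left; cannot be lifted.
- release (a joint): Travel of the red release button, in m: 0 is up (locked), 0.008 is fully down; the ratchet lets go beyond 0.005. It takes about 4 N straight down, without a spring: it stays down when let go.
- release_top (a point): Centre of the flat top of the red round release button, 28 diameter, at box y = -88 and at the divider's box x; 115 above the desk when up, 107 when down. It sits on the divider's black carriage (50 long, 32 wide, top 96 above the desk), which rides on the bar and moves with the divider.
- end_stop (a point): Black rubber stop, 30 wide x 40 high, at the plain end of the steel ratchet bar. The bar (12 wide, 14 high, middle 68 above the desk) runs along the outside of the box's -y wall at y = -88, x = -170 to +190. The point is the middle of the top edge of the face that meets the carriage: box x = +175, y = -88, 94 above the desk.
- ingot: Silver ingot, 80 x 36 x 22, lying in the lid end of the box. Origin: centre of its underside. To be left alone.
- coin_tube: Clear coin tube with a blue cap, 37 diameter, 53 tall, standing in the lid end of the box beside the ingot. Origin: centre of its underside. To be left alone.
- watch: Brass pocket watch, 50 diameter, 14 thick, lying on the desk. Origin: centre of its underside. To be left alone.
- ring_case: Red lacquered ring case, 55 x 60 x 45 high, on the desk. Origin: centre of its underside. To be left alone.
- loupe: Black horn-handled magnifying loupe, 150 long along its y axis, 60 wide, 13 high, flat on the desk. Origin: its middle, on the underside. To be left alone.
- pen: Blue pen, 130 long along its x axis, 14 high, on the desk beyond the lid end of the box. Origin: its middle, on the underside. To be left alone.

How it is judged:
On the way, in this order (a step that is already met when the one before it is completed fails the run):
1. the red release is pressed down (6 mm or more) before the divider is moved (value of joint release above 0.006 m and distance of divider from where it was at the start of the episode below 0.015 m), for 0.1 s.
2. the divider is pushed home to the stop (x of divider in the frame of deposit_box between 0.144 and 0.156 m), for 0.1 s.
At the end, for the whole second after the job is handed in: The divider stands at rest against the end stop (within 6 mm), and every valuable and the pen lie within 20 mm of where they were (all of step 2 and linear speed of divider below 0.01 m/s and distance of each of ingot, coin_tube, watch, ring_case, loupe, pen from where it was at the start of the episode below 0.02 m); the robot touches nothing.
It fails at once if a thing lying in the box or on the desk is moved or lifted by 20 mm or more (distance of any of ingot, coin_tube, watch, ring_case, loupe, pen from where it was at the start of the episode above 0.02 m).
It also fails if it takes over 48 s, if anything falls off the work surface, if the arm or the gripper's body presses on something with over 40 N, if the wrist force passes 120 N, or if a joint passes its speed limit or range.

ROBOT

A 7-joint arm with a two-finger parallel gripper is mounted at the origin on the work surface. World frame = base frame: x ahead of the robot, y to its left, z up, the work surface at z = 0. Lengths are in m, angles in rad, forces in N, time in s.
With the tool pointing down it reaches from about 0.4 to 0.85 m from the base axis. Payload 10.4 kg.
Tool frame: the origin (TCP) lies on the mounting face of the last link; the fingertips stand r.tips_ahead ahead of it and the grasp point (between the pads) lies 164 mm ahead of it (r.tips_ahead is the distance from the TCP to the fingertips, in m); z points along the fingers, y is the line along which they close (so a half turn about z gives the same grasp; the last joint's range is limited). The gripper opens to 87 mm and grips with 3 to 60 N. Pads are 19 mm wide; open, the fingers measure 117 mm over their backs; the gripper's body (75 mm by 190 mm) begins 51 mm behind the grasp point.
Start: joints at [1.268, 0.332, -0.065, 1.46, 0.022, 1.35, -0.088], TCP at [0.173, -0.601, 0.405] pointing down, gripper open.
Joint ranges: [-2.6, 2.6], [-0.5, 2.12], [-1.47, 1.34], [0.16, 2.42], [-1.27, 4.41], [0.06, 2.06], [-2.6, 2.6]. Speed limits (rad/s): [2.22, 2.22, 2.79, 2.79, 3.14, 3.14, 3.14].

INTERFACE

Orientations are given as a unit quaternion [x, y, z, w].
In Python, from bench import telemetry, imaging, job, r gives the robot as it stands.
- The arm moves only by the tool move_arm, never from a script. Its argument "steps" is a list of rows, each an object of numbers: "dx", "dy", "dz": the shift along the tool's x, y, z in cm; "spin": the turn about the tool's z in rad. In form: [{"dx": .., "dy": .., "dz": .., "spin": ..}, ...]. A call has 1 to 12 rows; each row shifts and turns the commanded pose from where the row before left it, along the tool's axes as they then stand; what a row does not reach is not made up. A row lasts 1/10 s, in which the tool goes at most 50 mm and 8.59 degrees, less where a joint would pass 70% of its speed; a pose out of reach is approached as far as the arm can. A call with a gripper value outside its range is refused whole. "claw" is the finger opening in cm, from 0 to 8.7, set as the call begins (left out, the last holds). The fingers move at their own pace and stop on an object; "squeeze" is the grip in N (left out, the last holds). Time passes only in rows, so rows that do not move let the fingers close. It gives the time, the measured TCP pose, the force, the opening and the grip force at its end, in the units of the state.
- telemetry.read_state(): the state, without advancing time (a new reading comes with each control period).
- imaging.camera(name): name is "scene" or "top"; returns a dict with "img" (384x512x3 uint8, red, green, blue), "camera_matrix" (3x3 intrinsics, pixels), "R" (3x3) and "t" (3): a world point X has camera coordinates R X + t. Camera axes: x right, y down, z forward; pixel columns grow to the right and rows downward; lengths in m; the calibration is good to about 2 mm. A picture is of the moment at which its call begins. There is no depth.
- job.close_job(): hands the job in; it is judged then, once.
The state is a dict: "time": time; "joint_positions": joint angles; "joint_vel": joint speeds; "joint_torque": joint torques, N m; "ee_pos": TCP position; "eef_rot": TCP orientation; "ft_force": force on the tool from outside, world axes, zero at the start; "torque": the same for the moment, N m; "width": finger opening in m; "grip_force": force on a finger pad.
Only numpy, scipy, OpenCV 4.12 (cv2) and the standard library are available. Lean on these libraries where they do the work, as an engineer would, in place of code of your own. Each camera call takes 0.05 s, during which the arm holds its last target. There are 200 camera calls.

## Working session

There is one attempt and no reset: what is moved stays moved. The work goes in short steps, Python scripts to look and compute and a tool call to move; the robot and the scene stay as the last step left them, time stands still between calls to the robot, and variables do not carry over. Pictures are saved under pics/ and viewed, at most 10 in all, crops included, and the job is handed in when it is done.

Besides the shell and the picture viewer there is one more tool, called after ">>>" as name(argument=value, ...) on one line, values as JSON. move_arm: Moves the arm, as the interface text tells. Its arguments: {"type":"object","properties":{"steps":{"type":"array","items":{"type":"object","properties":{"dx":{"type":"number"},"dy":{"type":"number"},"dz":{"type":"number"},"spin":{"type":"number"}}}},"claw":{"type":"number"},"squeeze":{"type":"number"}},"required":["steps"]}

```bash
mkdir -p pics; python3 - <<'E'
from bench import telemetry, imaging, r
import cv2,numpy as np,pickle
d={}
for n in("scene","top"):
    c=imaging.camera(n); d[n]=c; cv2.imwrite(f"pics/{n}0.png",cv2.resize(c["img"][:,:,::-1],(768,576),interpolation=cv2.INTER_CUBIC))
    print(n,c["camera_matrix"].round(1).tolist(),(-c["R"].T@c["t"]).round(3),c["R"].round(2).tolist())
pickle.dump(d,open("d.pkl","wb"))
s=telemetry.read_state();print(s["time"],s["ee_pos"],s["eef_rot"],s["width"],r.tips_ahead)
E
```

```text
scene [[352.6, 0.0, 263.6], [0.0, 352.6, 187.7], [0.0, 0.0, 1.0]] [1.333 0.644 0.877] [[-0.63, 0.77, -0.0], [0.5, 0.4, -0.77], [-0.59, -0.49, -0.64]]
top [[425.6, 0.0, 254.1], [0.0, 425.6, 186.9], [0.0, 0.0, 1.0]] [0.369 0.051 1.308] [[0.05, -1.0, 0.0], [-0.98, -0.05, -0.21], [0.21, 0.01, -0.98]]
0.1 [ 0.17258159 -0.60058264  0.40403763] [ 9.90227746e-01  1.39458265e-01 -1.24015772e-04 -6.22576732e-04] 0.08728247326288956 0.1822
```

View pics/scene0.png

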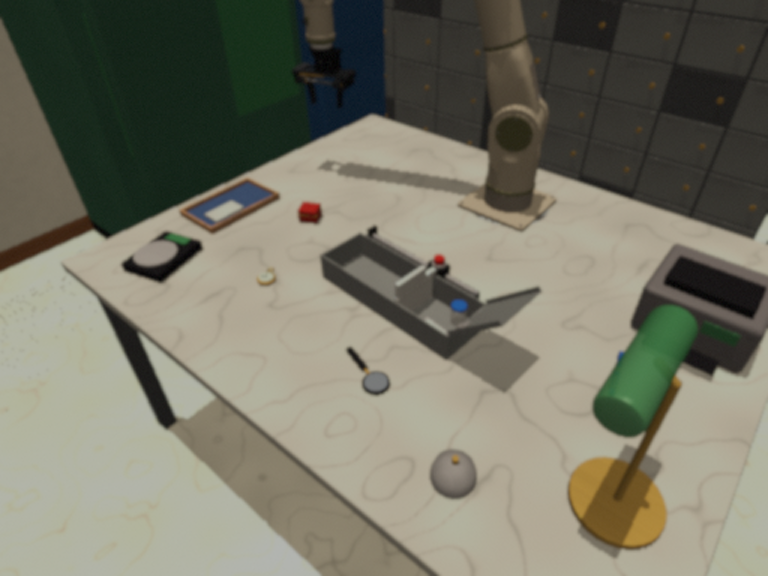

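View pics/top0.png

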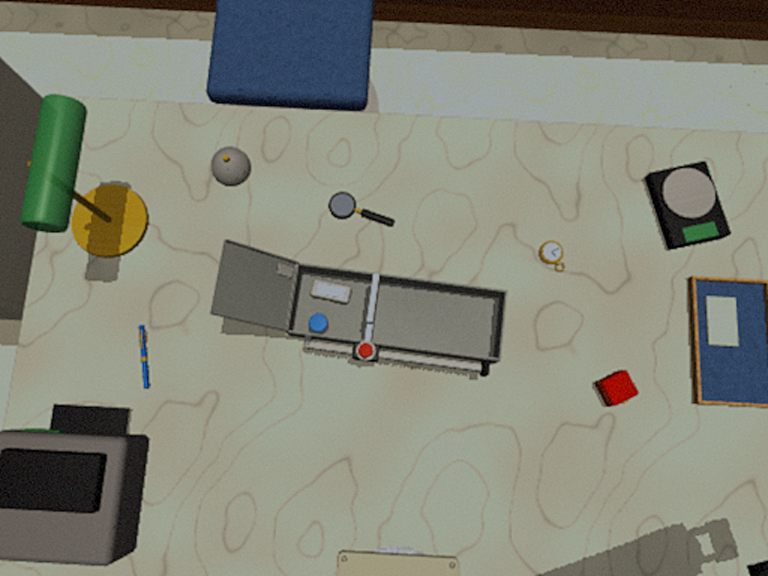

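The top view shows the divider at about (372,310), the red button at (365,350), the stop at (485,368), and the box's outer corners at (299,264), (505,291), (498,360) and (290,333). The lid is on the left (+y). The scene view shows the button at (439,260).

```bash
cat > h.py <<'E'
import numpy as np,cv2
def ray(c,u,v):
    o=-c["R"].T@c["t"]; d=c["R"].T@np.linalg.inv(c["camera_matrix"])@[u,v,1]; return o,d/np.linalg.norm(d)
def plane(c,u,v,z):
    o,d=ray(c,u,v); return o+d*(z-o[2])/d[2]
def red(c,box):
    x0,y0,x1,y1=box; h=cv2.cvtColor(c["img"],cv2.COLOR_RGB2HSV)[y0:y1,x0:x1]
    m=((h[...,0]<8)|(h[...,0]>172))&(h[...,1]>140)&(h[...,2]>60)
    v,u=np.nonzero(m); return u.mean()+x0,v.mean()+y0,len(u)
E
python3 - <<'E'
from h import *; import pickle
from scipy.spatial.transform import Rotation as Ro
d=pickle.load(open("d.pkl","rb")); T,S=d["top"],d["scene"]
a=red(T,(225,215,262,252)); b=red(S,(275,160,310,185)); print(a,b)
print("btn plane",plane(T,*a[:2],.113),plane(S,*b[:2],.113))
o1,d1=ray(T,*a[:2]);o2,d2=ray(S,*b[:2])
t=np.linalg.lstsq(np.c_[d1,-d2],o2-o1,rcond=None)[0];print("tri",o1+d1*t[0],o2+d2*t[1])
k=2/3
P=[plane(T,u*k,v*k,.075)[:2] for u,v in((299,264),(505,291),(498,360),(290,333))]
print(np.round(P,3))
n=np.linalg.norm;print("L",n(P[1]-P[0]),n(P[2]-P[3]),"W",n(P[1]-P[2]),n(P[0]-P[3]))
C=np.mean(P,0);ex=(P[1]-P[0]+P[2]-P[3]);ex/=n(ex);ey=np.array([-ex[1],ex[0]])
print("C",C,"ex",ex,"yaw",np.arctan2(ex[1],ex[0]))
B=(plane(T,*a[:2],.115)[:2]-C);print("btn in box",B@ex,B@ey)
for uv in((485,362),):
    q=plane(T,uv[0]*k,uv[1]*k,.094)[:2]-C;print("stop",q@ex,q@ey)
R=Ro.from_quat([9.90227746e-01,1.39458265e-01,-1.24e-4,-6.2e-4]).as_matrix();print(R.round(3))
cv2.imwrite("pics/crop.png",cv2.resize(T["img"][165:260,185:345,::-1],(800,475),interpolation=cv2.INTER_CUBIC))
E
```

```text
(np.float64(243.26865671641792), np.float64(233.19402985074626), 67) (np.float64(292.41379310344826), np.float64(172.72413793103448), 29)
btn plane [0.48972257 0.08317924 0.113     ] [0.49458183 0.08761599 0.113     ]
tri [0.49018132 0.08330059 0.10846331] [0.48956232 0.08428252 0.10842698]
[[ 0.656  0.225]
 [ 0.624 -0.184]
 [ 0.488 -0.173]
 [ 0.518  0.231]]
L 0.41054767060046937 0.4050770031321245 W 0.13667714543658155 0.13829406166599967
C [0.57156838 0.02466085] ex [-0.07724048 -0.99701249] yaw -1.648113816232418
btn in box -0.051952801552492864 -0.08631878636509521
stop 0.17593872690062703 -0.07740764683832148
[[ 0.961  0.276 -0.   ]
 [ 0.276 -0.961  0.001]
 [-0.    -0.001 -1.   ]]
```

View pics/crop.png

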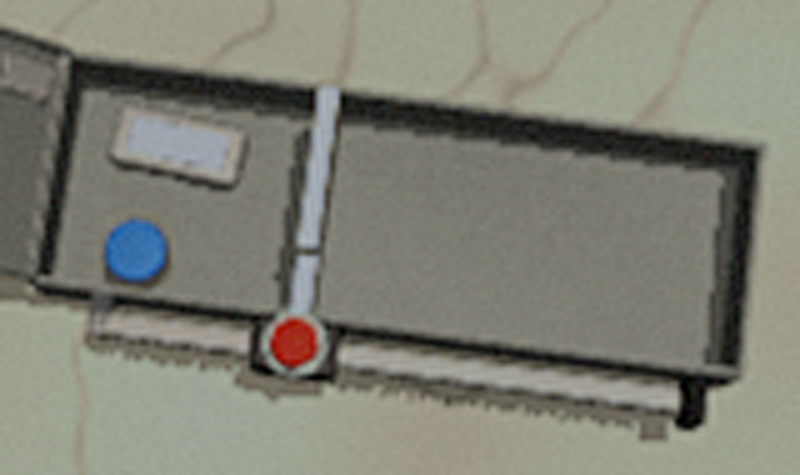

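The crop confirms the layout: button at crop (295,342), plate edge from (328,92) to (300,300), stop at (692,400). The sizes agree with those given, and the divider sits at box x of about -0.052. Next I turn the tool so its y axis lies along box x and its x axis along box y.

>>> move_arm(steps=[{"dx": 3, "spin": 0.12}, {"dx": 4, "spin": 0.12}, {"dx": 4, "spin": 0.117}, {"dx": 4}, {"dx": 4}, {"dx": 4, "dy": -2}, {"dx": 4, "dy": -4}, {"dx": 2, "dy": -4}, {"dy": -4}, {"dy": -4}, {"dy": -4}, {"dy": -4}], claw=0, squeeze=10)

```text
$.steps[0]: bad value
```

>>> move_arm(steps=[{"dx": 3, "dy": 0, "dz": 0, "spin": 0.12}, {"dx": 4, "dy": 0, "dz": 0, "spin": 0.12}, {"dx": 4, "dy": 0, "dz": 0, "spin": 0.117}, {"dx": 4, "dy": 0, "dz": 0, "spin": 0}, {"dx": 4, "dy": 0, "dz": 0, "spin": 0}, {"dx": 4, "dy": -1, "dz": 0, "spin": 0}, {"dx": 4, "dy": -2, "dz": 0, "spin": 0}, {"dx": 2, "dy": -4, "dz": 0, "spin": 0}, {"dx": 0, "dy": -4, "dz": 0, "spin": 0}, {"dx": 0, "dy": -4, "dz": 0, "spin": 0}, {"dx": 0, "dy": -4, "dz": 0, "spin": 0}, {"dx": 0, "dy": -4, "dz": 0, "spin": 0}], claw=0, squeeze=10)

```text
time: 1.3
ee_pos: [0.478, -0.3673, 0.4043]
eef_rot: [0.999, -0.039, -0.0, -0.0]
ft_force: [0.8, 0.8, -0.2]
width: 0.0027
grip_force: 0.0
```

>>> move_arm(steps=[{"dx": -0.2, "dy": -4, "dz": 0, "spin": 0}, {"dx": -0.2, "dy": -4, "dz": 0, "spin": 0}, {"dx": -0.2, "dy": -4, "dz": 0, "spin": 0}, {"dx": -0.2, "dy": -4, "dz": 0, "spin": 0}, {"dx": -0.2, "dy": -4, "dz": 0, "spin": 0}, {"dx": -0.2, "dy": -4, "dz": 0, "spin": 0}, {"dx": -0.2, "dy": -4, "dz": 0, "spin": 0}, {"dx": -0.2, "dy": -4, "dz": 0, "spin": 0}, {"dx": -0.2, "dy": -4, "dz": 0, "spin": 0}, {"dx": -0.2, "dy": -4, "dz": 0, "spin": 0}, {"dx": 0, "dy": 0, "dz": 0, "spin": 0}, {"dx": 0, "dy": 0, "dz": 0, "spin": 0}])

```text
time: 2.5
ee_pos: [0.4889, 0.032, 0.4045]
eef_rot: [0.999, -0.038, -0.0, 0.0]
ft_force: [-0.8, 0.1, 0.1]
width: 0.0007
grip_force: 0.0
```

>>> move_arm(steps=[{"dx": -0.2, "dy": -2.6, "dz": 0, "spin": 0}, {"dx": -0.2, "dy": -2.5, "dz": 0, "spin": 0}, {"dx": 0, "dy": 0, "dz": 3, "spin": 0}, {"dx": 0, "dy": 0, "dz": 3, "spin": 0}, {"dx": 0, "dy": 0, "dz": 2, "spin": 0}, {"dx": 0, "dy": 0, "dz": 0.5, "spin": 0}, {"dx": 0, "dy": 0, "dz": 0, "spin": 0}, {"dx": 0, "dy": 0, "dz": 0, "spin": 0}])

```text
time: 3.3
ee_pos: [0.4895, 0.082, 0.3208]
eef_rot: [0.999, -0.039, 0.001, -0.0]
ft_force: [-0.2, -0.4, 0.4]
width: 0.0006
grip_force: 0.0
```

```bash
python3 - <<'E'
from bench import imaging
import cv2,numpy as np
t=imaging.camera("top")["img"];s=imaging.camera("scene")["img"]
A=cv2.resize(t[175:255,195:295,::-1],(400,320),interpolation=2);B=cv2.resize(s[125:205,240:340,::-1],(400,320),interpolation=2)
cv2.imwrite("pics/c2.png",np.hstack([A,B]))
E
```

```text
(no output)
```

View pics/c2.png

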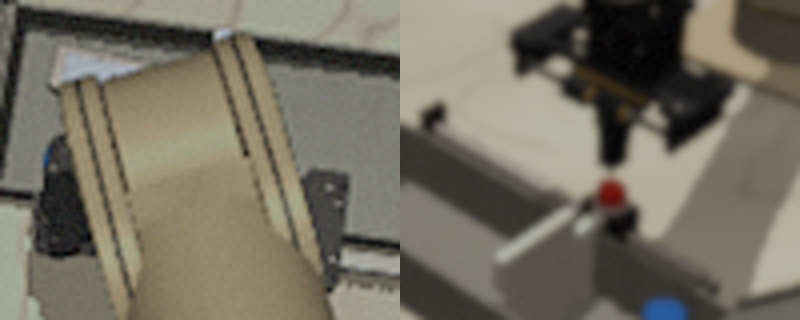

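In the scene crop the closed fingertips at (612,160) stand straight above the red button at (610,190). The arm hides the button in the top view. I'll press down now.

>>> move_arm(steps=[{"dx": 0, "dy": 0, "dz": 1, "spin": 0}, {"dx": 0, "dy": 0, "dz": 1, "spin": 0}, {"dx": 0, "dy": 0, "dz": 0.4, "spin": 0}, {"dx": 0, "dy": 0, "dz": 0.3, "spin": 0}, {"dx": 0, "dy": 0, "dz": 0.3, "spin": 0}, {"dx": 0, "dy": 0, "dz": 0.2, "spin": 0}, {"dx": 0, "dy": 0, "dz": 0, "spin": 0}, {"dx": 0, "dy": 0, "dz": 0, "spin": 0}])

```text
time: 4.2
ee_pos: [0.4889, 0.0826, 0.2888]
eef_rot: [0.999, -0.039, 0.0, 0.0]
ft_force: [-7.3, -1.6, 17.1]
width: 0.0006
grip_force: 8.2
```

The force rose to 17 N at full depth, so the button is down. I'll lift off and go behind the lid-side face.

>>> move_arm(steps=[{"dx": 0, "dy": 0, "dz": -2, "spin": 0}, {"dx": 0, "dy": 0, "dz": -2, "spin": 0}, {"dx": 0, "dy": -2, "dz": 0, "spin": 0}, {"dx": 0, "dy": -2.2, "dz": 0, "spin": 0}, {"dx": 3, "dy": 0, "dz": 0, "spin": 0}, {"dx": 3, "dy": 0, "dz": 0, "spin": 0}, {"dx": 2, "dy": 0, "dz": 0, "spin": 0}, {"dx": 0, "dy": 0, "dz": 0, "spin": 0}, {"dx": 0, "dy": 0, "dz": 0, "spin": 0}])

```text
time: 5.1
ee_pos: [0.5717, 0.1184, 0.3271]
eef_rot: [0.999, -0.039, -0.001, -0.0]
ft_force: [-1.5, -0.1, -0.0]
width: 0.0004
grip_force: 0.0
```

```bash
python3 - <<'E'
from bench import imaging
import cv2,numpy as np
t=imaging.camera("top")["img"];s=imaging.camera("scene")["img"]
A=cv2.resize(t[175:255,195:295,::-1],(400,320),interpolation=2);B=cv2.resize(s[125:205,240:340,::-1],(400,320),interpolation=2)
cv2.imwrite("pics/c3.png",np.hstack([A,B]))
E
```

```text
(no output)
```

View pics/c3.png

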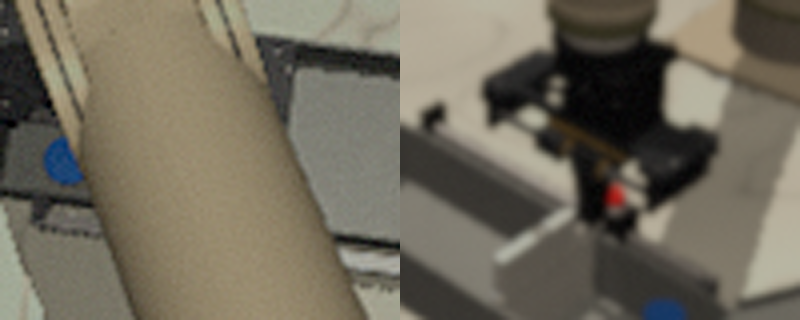

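The scene crop shows the fingers hanging at about (592,215), close to the inner end of the plate's top edge, (575,212) to (495,260). I'll check this by projecting points before lowering.

```bash
python3 - <<'E'
from h import *; import pickle
S=pickle.load(open("d.pkl","rb"))["scene"]
ex=np.array([-.078,-.997,0]);ey=np.array([.997,-.078,0]);b=np.array([.489,.083,.0])
def pr(X):
    c=S["R"]@X+S["t"];p=S["camera_matrix"]@c;return ((p[:2]/p[2]-[240,125])*4+[400,0]).round(0)
for n,X in dict(tip=np.array([.5717,.1184,.145]),tip75=np.array([.5717,.1184,.195]),btn=b+[0,0,.107],pl_in=b+.053*ey+[0,0,.12],pl_out=b+.148*ey+[0,0,.12]).items(): print(n,pr(X))
E
```

```text
tip [588. 218.]
tip75 [590. 170.]
btn [609. 191.]
pl_in [570. 206.]
pl_out [495. 257.]
```

The projections agree, leaving about 15 mm of clearance. I'll lower and then push slowly.

>>> move_arm(steps=[{"dx": 0, "dy": 0, "dz": 1, "spin": 0}, {"dx": 0, "dy": 0, "dz": 1.5, "spin": 0}, {"dx": 0, "dy": 0, "dz": 1.5, "spin": 0}, {"dx": 0, "dy": 0, "dz": 1.2, "spin": 0}, {"dx": 0, "dy": 0, "dz": 0, "spin": 0}, {"dx": 0, "dy": 0, "dz": 0, "spin": 0}])

```text
time: 5.8
ee_pos: [0.5719, 0.1182, 0.2754]
eef_rot: [0.999, -0.039, -0.0, 0.0]
ft_force: [-0.3, -0.5, -0.7]
width: 0.0008
grip_force: 0.0
```

>>> move_arm(steps=[{"dx": 0, "dy": 0.6, "dz": 0, "spin": 0}, {"dx": 0, "dy": 0.6, "dz": 0, "spin": 0}, {"dx": 0, "dy": 0.6, "dz": 0, "spin": 0}, {"dx": 0, "dy": 0.6, "dz": 0, "spin": 0}, {"dx": 0, "dy": 0.6, "dz": 0, "spin": 0}, {"dx": 0, "dy": 1, "dz": 0, "spin": 0}, {"dx": 0, "dy": 1, "dz": 0, "spin": 0}])

```text
time: 6.5
ee_pos: [0.5681, 0.068, 0.276]
eef_rot: [0.999, -0.038, 0.0, -0.0]
ft_force: [1.2, 4.4, 1.2]
width: 0.0005
grip_force: 1.9
```

>>> move_arm(steps=[{"dx": 0, "dy": 1.5, "dz": 0, "spin": 0}, {"dx": 0, "dy": 1.5, "dz": 0, "spin": 0}, {"dx": 0, "dy": 1.5, "dz": 0, "spin": 0}, {"dx": 0, "dy": 1.5, "dz": 0, "spin": 0}, {"dx": 0, "dy": 1.5, "dz": 0, "spin": 0}, {"dx": 0, "dy": 1.5, "dz": 0, "spin": 0}, {"dx": 0, "dy": 1.5, "dz": 0, "spin": 0}, {"dx": 0, "dy": 1.5, "dz": 0, "spin": 0}, {"dx": 0, "dy": 1.0, "dz": 0, "spin": 0}, {"dx": 0, "dy": 0.5, "dz": 0, "spin": 0}, {"dx": 0, "dy": 0.5, "dz": 0, "spin": 0}])

```text
time: 7.6
ee_pos: [0.5572, -0.0715, 0.2757]
eef_rot: [0.999, -0.039, -0.0, -0.0]
ft_force: [1.1, 3.1, -0.1]
width: 0.0003
grip_force: 1.7
```

>>> move_arm(steps=[{"dx": 0, "dy": 0.5, "dz": 0, "spin": 0}, {"dx": 0, "dy": 0.5, "dz": 0, "spin": 0}, {"dx": 0, "dy": 0.5, "dz": 0, "spin": 0}, {"dx": 0, "dy": 0.4, "dz": 0, "spin": 0}])

```text
time: 8.0
ee_pos: [0.5558, -0.0905, 0.2757]
eef_rot: [0.999, -0.039, -0.0, 0.0]
ft_force: [1.3, 3.2, -0.8]
width: 0.0006
grip_force: 1.6
```

>>> move_arm(steps=[{"dx": 0, "dy": 0.4, "dz": 0, "spin": 0}, {"dx": 0, "dy": 0.4, "dz": 0, "spin": 0}, {"dx": 0, "dy": 0.3, "dz": 0, "spin": 0}, {"dx": 0, "dy": 0, "dz": 0, "spin": 0}])

```text
time: 8.4
ee_pos: [0.5549, -0.1019, 0.2757]
eef_rot: [0.999, -0.039, -0.0, 0.0]
ft_force: [1.0, 1.1, 0.3]
width: 0.0005
grip_force: 0.3
```

>>> move_arm(steps=[{"dx": 0, "dy": 0.3, "dz": 0, "spin": 0}, {"dx": 0, "dy": 0.2, "dz": 0, "spin": 0}, {"dx": 0, "dy": 0, "dz": 0, "spin": 0}])

```text
time: 8.7
ee_pos: [0.5546, -0.106, 0.2757]
eef_rot: [0.999, -0.038, -0.0, -0.0]
ft_force: [-0.6, 3.7, -0.3]
width: 0.0002
grip_force: 1.9
```

>>> move_arm(steps=[{"dx": 0, "dy": 0.2, "dz": 0, "spin": 0}, {"dx": 0, "dy": 0.2, "dz": 0, "spin": 0}, {"dx": 0, "dy": 0, "dz": 0, "spin": 0}])

```text
time: 9.0
ee_pos: [0.5546, -0.107, 0.2757]
eef_rot: [0.999, -0.037, -0.0, -0.002]
ft_force: [0.4, 13.7, -0.8]
width: 0.0007
grip_force: 7.0
```

The divider has reached the stop: the finger advanced only 1 mm of the 4 mm commanded and the force rose to 13.7 N. I'll back off, lift, and check.

>>> move_arm(steps=[{"dx": 0, "dy": -1, "dz": 0, "spin": 0}, {"dx": 0, "dy": -2, "dz": 0, "spin": 0}, {"dx": 0, "dy": 0, "dz": -3, "spin": 0}, {"dx": 0, "dy": 0, "dz": -4, "spin": 0}, {"dx": 0, "dy": 0, "dz": -4, "spin": 0}, {"dx": -3, "dy": 3, "dz": -2, "spin": 0}, {"dx": -3, "dy": 4, "dz": 0, "spin": 0}, {"dx": 0, "dy": 4, "dz": 0, "spin": 0}, {"dx": 0, "dy": 4, "dz": 0, "spin": 0}, {"dx": 0, "dy": 4, "dz": 0, "spin": 0}, {"dx": 0, "dy": 4, "dz": 0, "spin": 0}, {"dx": 0, "dy": 4, "dz": 0, "spin": 0}])

```text
time: 10.2
ee_pos: [0.4752, -0.347, 0.4061]
eef_rot: [0.999, -0.039, -0.0, 0.001]
ft_force: [0.5, -0.9, 0.1]
width: 0.0005
grip_force: 0.0
```

>>> move_arm(steps=[{"dx": 0, "dy": 4, "dz": 0, "spin": 0}, {"dx": 0, "dy": 4, "dz": 0, "spin": 0}, {"dx": 0, "dy": 4, "dz": 0, "spin": 0}, {"dx": 0, "dy": 4, "dz": 0, "spin": 0}, {"dx": 0, "dy": 0, "dz": 0, "spin": 0}, {"dx": 0, "dy": 0, "dz": 0, "spin": 0}])

```text
time: 10.8
ee_pos: [0.4628, -0.5056, 0.4051]
eef_rot: [0.999, -0.04, -0.001, 0.0]
ft_force: [0.9, 0.4, -0.7]
width: 0.0004
grip_force: 0.0
```

```bash
python3 - <<'E'
from bench import imaging
from h import *
T=imaging.camera("top")
a=red(T,(290,215,330,260)); q=plane(T,*a[:2],.107)[:2]; print(a,q)
C=np.array([.5716,.0247]);ex=np.array([-.077,-.997]);print("btn box x",(q-C)@ex)
cv2.imwrite("pics/end.png",cv2.resize(T["img"][125:275,175:375,::-1],(800,600),interpolation=cv2.INTER_CUBIC))
E
```

```text
(np.float64(313.328125), np.float64(242.75), 64) [ 0.47413305 -0.1146752 ]
btn box x 0.14646203021398116
```

View pics/end.png

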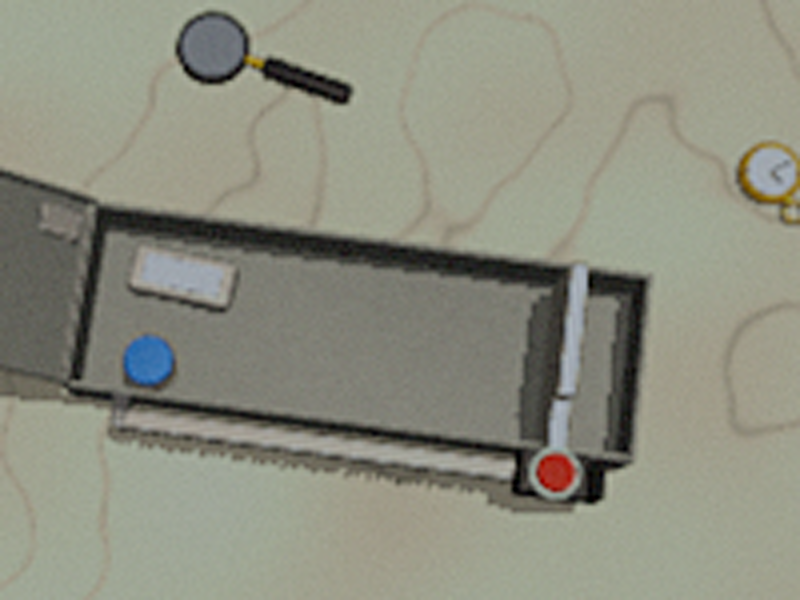

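The end picture shows the button at (555,472), with its carriage touching the black stop at (595,480). The ingot and coin tube are where they were, and the robot is clear.

```bash
python3 -c "
from bench import job; print(job.close_job())"
```

```text
the job is handed in; nothing more can be done
None
```

I pressed the red release fully down, pushed the divider along its bar to the black stop (measured at box x of about +146 mm; home is +150), and handed the job in; the hand-in returned no verdict.

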